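Clip down the conduit and press the junction box cover home

TASK

Finish the conduit board: first press the two open hinged clips down over the white conduit until each snaps shut and stays, then put the loose white cover on the junction box and press it down until it snaps home all round, flat on the rim. Keep pressing: the program finishes while the gripper still holds the cover firmly down on the box with a push of about 15 newtons; leave the other things on the bench where they are.

Things in the scene. Friction and masses are not known exactly. Their poses are not given: they have to be found in the camera images.
- cover_center (a point): the loose clip cover: white, 64 mm (its x) x 96 mm (its y) x 20 mm high, 60 g, lying on the bench open side down. The point is its centre, 10 mm above its underside and 10 mm below its flat top. Walls 3 mm, top plate 4 mm thick, hollow below: 58 x 90 mm inside, with a rounded snap bead along the lower edge inside each end (+y, -y). Take it across its 64 mm width
- cover: the same cover as a whole; origin under its middle. It fits the box either way round (half turn). Lowered on, it first rests on the box's two snap ribs its centre about 5 mm above the rim; pressing on takes some 13 N (up to 20 if one end goes first) until both ribs give way and the force drops; fully home its top plate lies on the rim, its centre 6 mm below the rim, its top 4 mm above it
- box_mouth (a point): middle of the top rim of the open grey junction box on the plywood board, 62 mm above the bench. x is the box's short side (53 mm), y its long side (82 mm, along the conduits), z up. A springy snap rib stands out of each end wall (+y, -y) 7 mm below the rim. The cover goes over the outside of the walls, x along x, with 2.5 mm play in x and 1 mm in y on each side; the rim is rounded (3 mm)
- box_rim: the box's black rounded rubber rim, on which the cover's top plate comes to lie; origin as box_mouth. It bears the push on the cover and the cover's weight, nothing else
- clip_left (a joint): angle (rad) of the black hinged cap of the left conduit clip (115 mm from the box's middle towards its +y): 0 is shut flat over the white conduit, larger is open. It swings up about a hinge on the far side (+x) and stays where it is left. Near 0.25 rad its tongue meets a springy nib; pressed on with about 8 N at the tab it snaps past and is held at 0 (within 0.03)
- clip_left_tab (a point): middle of the orange thumb tab on top of the left cap's free end; cap 63 mm long, 20 mm wide. Its hinge line is parallel to the box's y, in the frame of box_mouth at x = 21 mm, z = -24 mm (38 mm above the bench). With the cap shut the tab lies 52 mm from the hinge line towards -x and 10 mm above it, 48 mm above the bench
- clip_right (a joint): the same for the right conduit clip (115 mm from the box's middle towards its -y)
- clip_right_tab (a point): middle of the orange thumb tab of the right cap; sizes and hinge as on the left
- round_lid: bystander: flat round grey lid, 66 mm across, 14 mm high; origin under its centre
- coupling: bystander: white plastic conduit coupling (short tube), 33 mm across, 40 mm high, standing on the far part of the board about 60 mm behind and 62 mm left of the box; origin under its centre
- screwdriver: bystander: red-handled screwdriver, 190 mm long, lying on the bench
- pliers: bystander: blue-handled pliers, 130 mm long, lying on the bench
- hooked_weight: bystander: black 0.5 kg weight with a wire hook, 40 mm across, 104 mm high; origin under its centre
- balsa_bundle: bystander: bundle of balsa sticks, 30 x 240 x 22 mm

How it is judged:
By the outcome, as a careful person would: the job done as asked, in the order asked, and still so for the second after the job is handed in, while the arm keeps its last pose, push and grip.
It also fails if it takes over 72 s, if anything falls off the work surface, if the arm or the gripper's body presses on something with over 40 N, if the wrist force passes 120 N, or if a joint passes its speed limit or range.

ROBOT

A 6-joint arm with a two-finger parallel gripper is mounted at the origin on the work surface. World frame = base frame: x ahead of the robot, y to its left, z up, the work surface at z = 0. Lengths are in m, angles in degrees, forces in N, time in s.
With the tool pointing down it reaches from about 0.35 to 0.925 m from the base axis. Payload 6.4 kg.
Tool frame: the origin (TCP) lies between the finger pads; the fingertips stand 14 mm ahead of it and the grasp point (between the pads) lies 5 mm behind it; z points along the fingers, y is the line along which they close (so a half turn about z gives the same grasp; the last joint's range is limited). The gripper opens to 85 mm and grips with 20 to 120 N. Pads are 22 mm wide; open, the fingers measure 114 mm over their backs; the gripper's body (76 mm by 85 mm) begins 54 mm behind the grasp point. The pads swing forward as they close: fully open they stand 13 mm farther back than shut.
Start: joints at [-84.001, 14.043, 89.255, -0, 76.702, -9.975], TCP at [0.179, -0.625, 0.245] pointing down, gripper open.
Joint ranges: [-179.41, 179.41], [-58.25, 129.5], [7.25, 145.43], [-54.29, 234.29], [11.92, 165.04], [-157.13, 157.13]. Speed limits (degrees/s): [147.25, 147.25, 180, 180, 180, 180].

INTERFACE

Orientations are given as a 3x3 rotation matrix whose columns are the frame's x, y, z axes.
In Python, from rig import bot, eyes, workorder gives the robot as it stands.
- The arm moves only by the shell command python3 -m pendant 'ROWS' [OPENING]. ROWS is text: rows parted by semicolons, each of 6 numbers parted by spaces: the shift along the tool's x, y, z in mm, then the turn, a rotation vector about the tool's x, y, z in degrees. In form: tx ty tz ax ay az; .... A call has 1 to 10 rows; each row is the pose to reach, as a shift and turn from the pose commanded when the call began, along the tool's axes at that moment; what a row does not reach only later rows make up. A row lasts 1/8 s, in which the tool goes at most 62.5 mm and 10.7 degrees, less where a joint would pass 70% of its speed; a pose out of reach is approached as far as the arm can. A call with a gripper value outside its range is refused whole. OPENING is the gripper's target within -1 to 1 (shut at 1, half-way at 0, fully open at -1), set as the call begins (- or left out, the last holds). The fingers move at their own pace and stop on an object; the grip force is fixed at half the most. Time passes only in rows, so rows that repeat a pose let the fingers close. It gives the time, the measured TCP pose, the force, the opening and the grip force at its end, in the units of the state.
- bot.state(): the state, without advancing time (a new reading comes with each control period).
- eyes.camera(name): name is "scene" or "top" or "wrist"; returns the picture (420x560x3 uint8, red, green, blue); there is no depth.
- eyes.calibration(name): a dict with "fx", "fy", "cx", "cy" (pixels), "dist_coeffs" ([k1, k2, p1, p2, k3] as OpenCV has them; the pictures are not rectified), "extrinsics" (4x4, takes a point from world to camera coordinates). Camera axes: x right, y up, looking along -z (the intrinsics and any distortion apply to the point x, -y, -z); pixel columns grow to the right and rows downward; lengths in m; the calibration is good to about 2 mm. A picture is of the moment at which its call begins: read the wrist's pose just before it. calibration takes no time and is no camera call; for the wrist camera it gives the pose at the moment of the call.
- workorder.finish_job(): hands the job in; it is judged then, once.
The state is a dict: "clock": time; "qpos": joint angles; "dq": joint speeds; "effort": joint torques, N m; "tool_pos": TCP position; "orientation": TCP orientation; "force": force on the tool from outside, world axes, zero at the start; "torque": the same for the moment, N m; "finger_gap": finger opening in m; "grasp_force": force on a finger pad.
Only numpy, scipy, OpenCV 4.12 (cv2) and the standard library are available. Lean on these libraries where they do the work, as an engineer would, in place of code of your own. Each camera call takes 0.05 s, during which the arm holds its last target. There are 200 camera calls.

## Working session

There is one attempt and no reset: what is moved stays moved. The work goes in short steps, Python scripts to look and compute and a shell command to move; the robot and the scene stay as the last step left them, time stands still between calls to the robot, and variables do not carry over. Pictures are saved under pics/ and viewed, at most 10 in all, crops included, and the job is handed in when it is done.

```bash
ls; mkdir -p pics
python3 - <<'E'
from rig import bot, eyes
import cv2,json
s=bot.state();print(s)
for n in("scene","top","wrist"):
    c=eyes.calibration(n);print(n,c)
    cv2.imwrite(f"pics/{n}0.png",eyes.camera(n)[:,:,::-1])
E
```

```text
pics
{'clock': 0.0, 'qpos': array([-8.40010453e+01,  1.40857644e+01,  8.93268171e+01, -1.34585663e-03,
        7.67020094e+01, -9.97405714e+00]), 'dq': array([-0.06323664,  0.07936562, -0.02050977, -0.05407741, -0.03663073,
        0.0012263 ]), 'effort': array([-1.93436339e-03, -4.29506493e+01, -3.26134908e+01, -1.96169672e-04,
        5.31546248e-03, -6.87919695e-07]), 'tool_pos': array([ 0.17882461, -0.62434817,  0.24414405]), 'orientation': array([[ 9.61389968e-01,  2.75189527e-01, -2.31753893e-04],
       [ 2.75189434e-01, -9.61387970e-01,  1.98664558e-03],
       [ 3.23898652e-04, -1.97371735e-03, -9.99998000e-01]]), 'force': array([0.14202548, 0.9851226 , 0.68795241]), 'torque': array([0.00641637, 0.02256562, 0.02598135]), 'grasp_force': 0.0, 'finger_gap': 0.08516991376173884}
scene {'fx': 391.66218530466017, 'fy': 391.66218530466017, 'cx': 283.54380855017064, 'cy': 209.12435597272724, 'dist_coeffs': array([0.03667418, 0.        , 0.        , 0.        , 0.        ]), 'extrinsics': array([[ 0.28974673,  0.95690021,  0.01971851, -0.04968615],
       [-0.64741328,  0.18077801,  
[... 448 characters left out ...]
 9.81670698e-01,  1.33044843e-02,  1.90120043e-01,
        -5.44787940e-01],
       [-1.90099640e-01, -2.79340929e-03,  9.81760828e-01,
        -1.50077406e+00],
       [ 0.00000000e+00,  0.00000000e+00,  0.00000000e+00,
         1.00000000e+00]])}
wrist {'fx': 353.8215129741016, 'fy': 353.8215129741016, 'cx': 278.0150708111091, 'cy': 202.99082440866275, 'dist_coeffs': array([-0.0832438,  0.       ,  0.       ,  0.       ,  0.       ]), 'extrinsics': array([[ 0.27576366, -0.96122389, -0.00174614, -0.6484465 ],
       [ 0.91091549,  0.26190991, -0.31880428,  0.04157258],
       [ 0.30689962,  0.08632405,  0.94781896, -0.38105167],
       [ 0.        ,  0.        ,  0.        ,  1.        ]])}
```

View pics/top0.png

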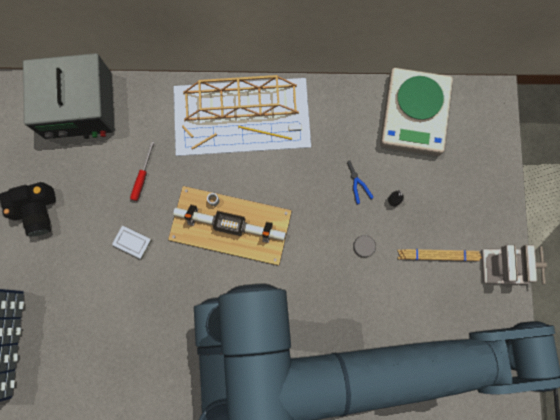

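View pics/scene0.png

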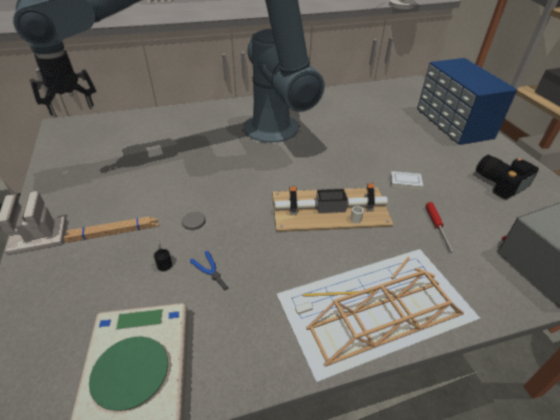

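```bash
cat > h.py <<'E'
import numpy as np, cv2
from rig import bot, eyes
from scipy.spatial.transform import Rotation as R
def KD(c): return np.array([[c["fx"],0,c["cx"]],[0,c["fy"],c["cy"]],[0,0,1.]]),np.array(c["dist_coeffs"])
def p2w(c,uv,z):
    K,D=KD(c);E=np.array(c["extrinsics"])
    n=cv2.undistortPoints(np.array(uv,float).reshape(-1,1,2),K,D)[:,0]
    d=np.c_[n[:,0],-n[:,1],-np.ones(len(n))]@E[:3,:3]; o=-E[:3,:3].T@E[:3,3]
    return o+d*((np.broadcast_to(z,len(n))-o[2])/d[:,2])[:,None]
def w2p(c,P):
    K,D=KD(c);E=np.array(c["extrinsics"]);q=np.atleast_2d(P)@E[:3,:3].T+E[:3,3]
    q=q*[1,-1,-1]; return cv2.projectPoints(q,np.zeros(3),np.zeros(3),K,D)[0][:,0]
def down(yaw): # tool x at yaw, z down
    a=np.radians(yaw);return np.array([[np.cos(a),np.sin(a),0],[np.sin(a),-np.cos(a),0],[0,0,-1.]])
def go(pos,Rt):
    s=bot.state();R0=np.array(s["orientation"]);d=R0.T@(np.array(pos)-s["tool_pos"])*1000
    print("shift",d.round(1),"turn",R.from_matrix(R0.T@Rt).as_rotvec(degrees=True).round(2))
def snap(n,name):
    c=eyes.calibration(n);im=eyes.camera(n)[:,:,::-1].copy();cv2.imwrite(f"pics/{name}.png",im);np.save(f"pics/{name}.npy",c,allow_pickle=True);return c,im
E
python3 - <<'E'
from h import *
c=eyes.calibration("top")
for n,uv,z in[("box",(229,222),.062),("cl",(191,214),.07),("cr",(267,232),.07),("cover",(132,242),.02),("coup",(212,199),.06)]:print(n,p2w(c,[uv],z).round(3))
w=eyes.calibration("wrist");E=w["extrinsics"];s=bot.state()
print("cam in tool",s["orientation"].T@(-E[:3,:3].T@E[:3,3]-s["tool_pos"]), s["orientation"].T@-E[2,:3])
b=p2w(c,[(229,222)],.062)[0]
go(b+[-.0,0,.3],down(0))
a,b=p2w(c,[(191,214),(267,232)],.07);d=a-b;print(np.degrees(np.arctan2(d[1],d[0]))-90)
E
```

```text
box [[0.512 0.04  0.062]]
cl [[0.533 0.15  0.07 ]]
cr [[ 0.483 -0.072  0.07 ]]
cover [[0.456 0.329 0.02 ]]
coup [[0.58  0.092 0.06 ]]
cam in tool [ 0.08242537 -0.00070138 -0.12895952] [-3.19100992e-01  1.46473198e-04  9.47720706e-01]
shift [ 503.3 -547.  -116.6] turn [-0.08 -0.   15.97]
-12.678907400475524
```

```bash
python3 -m pendant '50 -55 -5 0 0 3;100 -109 -10 0 0 6;150 -164 -15 0 0 9;200 -218 -20 0 0 12;250 -273 -25 0 0 15;300 -328 -30 0 0 18;350 -382 -35 0 0 21;400 -437 -35 0 0 24;450 -492 -35 0 0 27;503 -547 -35 0 0 28.7' 1; python3 -m pendant '0 0 0 0 0 0;0 0 0 0 0 0;0 0 0 0 0 0;0 0 0 0 0 0'
python3 - <<'E'
from h import *
s=bot.state();print(s["tool_pos"],s["qpos"])
go([.512,.04,.28],down(-12.7))
snap("wrist","w1")
E
```

```text
clock: 1.4
tool_pos: [0.4582, -0.0647, 0.2791]
orientation: [[0.975, -0.221, 0.001], [-0.221, -0.975, -0.0], [0.001, 0.0, -1.0]]
force: [0.4, -0.5, -0.1]
finger_gap: 0.0001
grasp_force: 0.0
clock: 1.9
tool_pos: [0.4574, -0.0679, 0.2789]
orientation: [[0.975, -0.223, -0.0], [-0.223, -0.975, -0.0], [-0.0, 0.0, -1.0]]
force: [0.5, -0.3, 0.1]
finger_gap: 0.0
grasp_force: 0.0
[ 0.45741555 -0.06792677  0.27890451] [-2.25381000e+01 -1.38860029e+01  1.13673248e+02 -3.03228142e-03
  8.02135865e+01  8.03328522e+01]
shift [  29.2 -117.4   -1.1] turn [ 0.    0.   -0.17]
```

```bash
python3 -m pendant '15 -58 -1 0 0 -0.2;29 -117 -1 0 0 -0.2;29 -117 -1 0 0 -0.2;29 -117 -1 0 0 -0.2;29 -117 -1 0 0 -0.2;29 -117 -1 0 0 -0.2'
python3 - <<'E'
from h import *
snap("wrist","w2")
go([.512,.04,.28],down(-12.7))
E
```

```text
clock: 2.7
tool_pos: [0.5116, 0.0399, 0.28]
orientation: [[0.976, -0.219, 0.0], [-0.219, -0.976, -0.0], [0.0, 0.0, -1.0]]
force: [0.2, -0.6, 0.6]
finger_gap: 0.0005
grasp_force: 0.0
shift [ 0.4 -0.   0.1] turn [ 0.   -0.02  0.08]
```

View pics/w2.png

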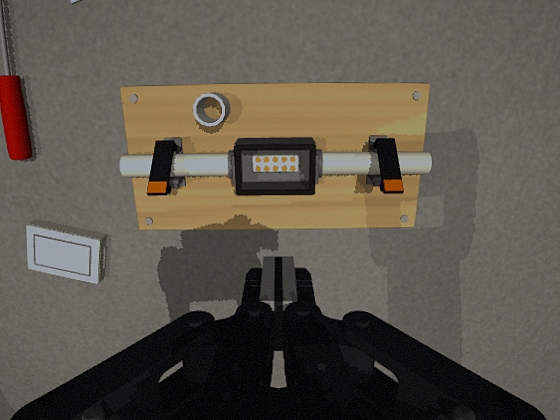

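Run:
```python
from h import *
im=cv2.imread("pics/w2.png")
o=np.zeros((600,800,3),np.uint8)
r=lambda a,k:cv2.resize(a,None,fx=k,fy=k,interpolation=cv2.INTER_CUBIC)
o[:320,:480]=r(im[130:210,220:340],4)   # box
o[:320,490:790]=r(im[130:210,140:215],4)  # left clip
o[330:600,0:400]=np.clip(r(im[215:282+1][:,20:120],4)[:270].astype(float)*1.2,0,255)
o[330:600,410:710]=r(im[132:200,365:440],4)[:270]
cv2.imwrite("pics/z1.png",o)
```

```text
(no output)
```

View pics/z1.png

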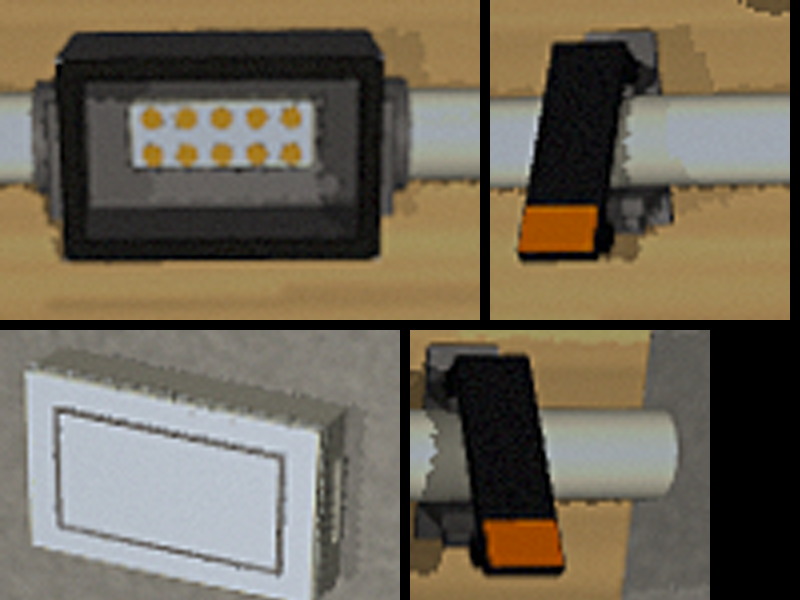

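```bash
cat > fit.py <<'E'
from h import *
from scipy.optimize import least_squares
def fitrect(c,uv,sx,sy,z):
    # uv ordered as corners (+x+y),(+x-y),(-x-y),(-x+y)
    P=np.array([[1,1],[1,-1],[-1,-1],[-1,1]])*[sx/2,sy/2]
    def f(q):
        a=q[2];M=np.array([[np.cos(a),-np.sin(a)],[np.sin(a),np.cos(a)]])
        return np.c_[P@M.T+q[:2],np.full(4,z)]
    w=p2w(c,uv,z)
    r=least_squares(lambda q:(w2p(c,f(q))-uv).ravel(),[*w[:,:2].mean(0),-.22])
    return r.x,r.fun.round(1)
E
python3 - <<'E'
from fit import *
c=np.load("pics/w2.npy",allow_pickle=True).item()
b=np.array([(57,60),(383,58),(380,258),(65,258)])/4+[220,130]
q,res=fitrect(c,b,.053,.082,.0615);print("box",q[:2].round(4),np.degrees(q[2]).round(2),res)
k=np.array([(25,372),(320,430),(312,600),(35,543)])/4+[20,215-82.5]
q2,res=fitrect(c,k,.064,.096,.020);print("cover",q2[:2].round(4),np.degrees(q2[2]).round(2),res)
a=q[2];X=np.array([np.cos(a),np.sin(a)]);Y=np.array([-X[1],X[0]])
def tab(t,sy):
    x=21-52*np.cos(t)+10*np.sin(t);z=-24+52*np.sin(t)+10*np.cos(t)
    return np.r_[q[:2]+X*x/1e3+Y*sy*.115,.062+z/1e3]
for sy,uv in((1,(157.5,187.2)),(-1,(393.2,185.2))):
    r=least_squares(lambda t:(w2p(c,tab(t[0],sy))[0]-uv),[.6]);print(r.x,r.fun,tab(r.x[0],sy),"shut",tab(0,sy))
E
```

```text
box [0.5122 0.0433] -12.3 [-0.8 -0.8  1.  -0.7  0.3  0.7 -0.5  1.1]
cover [0.4561 0.3327] -24.14 [-0.2 -1.  -0.1 -0.5  0.7  1.1 -0.4  0.7]
[0.71426345] [ 0.12778504 -0.06222144] [0.52525315 0.15820181 0.07961894] shut [0.50643467 0.16230522 0.048     ]
[0.73395795] [0.25303519 0.10916849] [ 0.47705957 -0.06669386  0.08025561] shut [ 0.4574341  -0.06241448  0.048     ]
```

```bash
cat > box.py <<'E'
from h import *
B=np.array([.5122,.0433]);yaw=-12.3;a=np.radians(yaw);X=np.array([np.cos(a),np.sin(a)]);Y=np.array([-X[1],X[0]])
def P(x,y,z): return np.r_[B+X*x/1e3+Y*y/1e3,z/1e3]
E
python3 - <<'E'
from box import *
go(P(-22,-115,119),down(yaw)); go(P(-31,-115,62),down(yaw))
E
```

```text
shift [-21.6 111.8 161. ] turn [ 0.   -0.02 -0.32]
shift [-30.6 111.9 218. ] turn [ 0.   -0.02 -0.32]
```

```bash
python3 -m pendant '-11 56 50 0 0 -0.3;-22 112 100 0 0 -0.3;-22 112 130 0 0 -0.3;-22 112 150 0 0 -0.3;-22 112 161 0 0 -0.3;-22 112 161 0 0 -0.3;-22 112 161 0 0 -0.3;-22 112 161 0 0 -0.3'
python3 -m pendant '-1 0 6 0 0 0;-2 0 12 0 0 0;-3 0 18 0 0 0;-4 0 24 0 0 0;-5 0 30 0 0 0;-6 0 36 0 0 0;-7 0 40 0 0 0;-7 0 40 0 0 0'
```

```text
clock: 3.75
tool_pos: [0.4668, -0.0636, 0.12]
orientation: [[0.977, -0.211, 0.002], [-0.211, -0.977, -0.001], [0.002, 0.0, -1.0]]
force: [-0.7, 0.1, -0.1]
finger_gap: -0.0002
grasp_force: 0.0
clock: 4.75
tool_pos: [0.4472, -0.0588, 0.0736]
orientation: [[0.977, -0.209, -0.033], [-0.209, -0.978, 0.008], [-0.034, -0.001, -0.999]]
force: [-34.0, 0.9, 13.6]
finger_gap: 0.0001
grasp_force: 16.2
```

Run:
```python
from h import *
c,im=snap("wrist","w3");_,sc=snap("scene","s3")
print(bot.state()["force"])
o=np.zeros((600,800,3),np.uint8);o[:300,:400]=cv2.resize(im,(400,300))
o[:300,400:]=cv2.resize(sc[160:250,240:360+0],(400,300),interpolation=cv2.INTER_CUBIC)
o[300:,:533]=cv2.resize(im[80:280,150:416+50],(533,300))
cv2.imwrite("pics/z2.png",o)
```

```text
[-32.46588478   1.36647589  14.24708159]
```

View pics/z2.png

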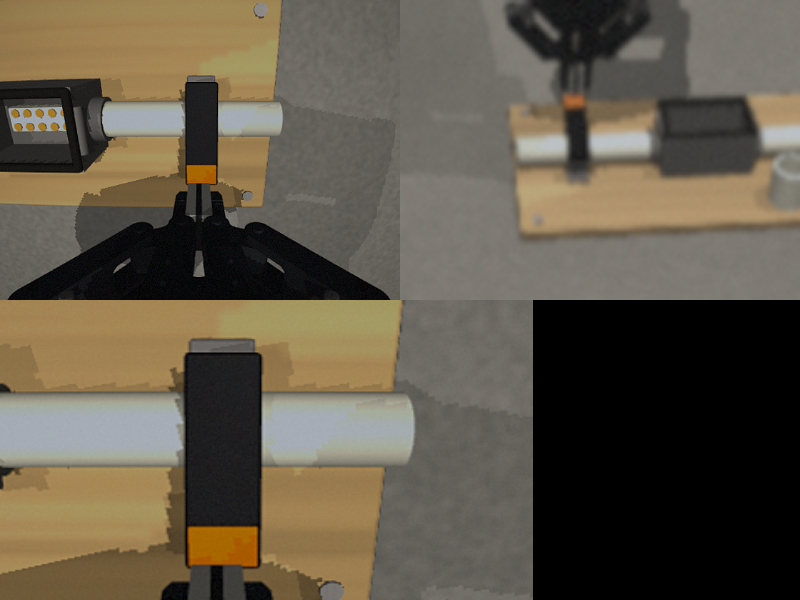

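```bash
python3 -m pendant '-8 0 0 0 0 0;-16 0 0 0 0 0;-16 0 -15 0 0 0;-16 0 -30 0 0 0;-16 0 -45 0 0 0;0 0 -60 0 0 0;0 0 -60 0 0 0;0 0 -60 0 0 0'
python3 - <<'E'
from box import *
c,im=snap("wrist","w4");s=bot.state();print(s["force"])
o=cv2.resize(im[60:280,120:440],(800,550));cv2.imwrite("pics/z3.png",o)
go(P(-12,-115,110),down(yaw))
E
```

```text
clock: 5.85
tool_pos: [0.4587, -0.0619, 0.1387]
orientation: [[0.977, -0.212, -0.001], [-0.212, -0.977, 0.0], [-0.001, -0.0, -1.0]]
force: [0.4, 0.2, -0.5]
finger_gap: 0.0001
grasp_force: 0.0
[ 0.5434578  -0.45425471 -0.15352689]
shift [18.2  0.9 28.3] turn [-0.01  0.08  0.08]
```

View pics/z3.png

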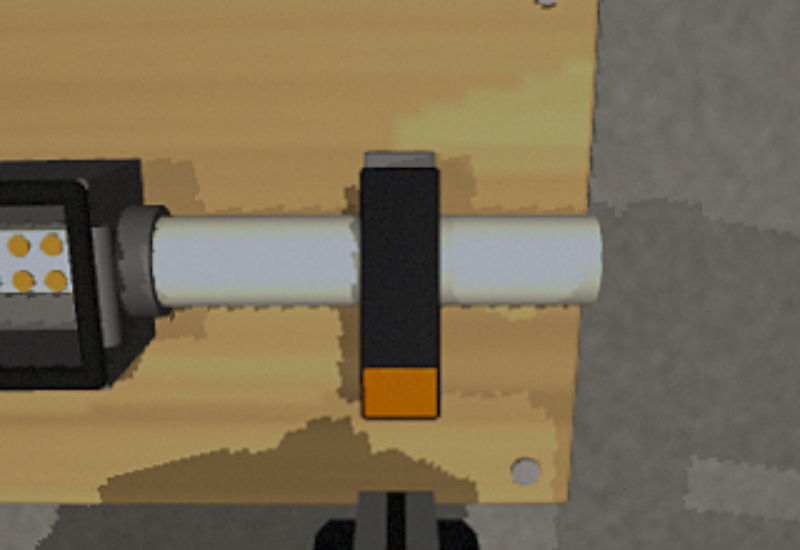

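```bash
cat >> box.py <<'E'
from scipy.optimize import least_squares
def tab(t,sy,r=52):
    return P(21-r*np.cos(t)+10*np.sin(t),sy*115,62-24+r*np.sin(t)+10*np.cos(t))
def theta(c,uv,sy):
    r=least_squares(lambda t:(w2p(c,tab(t[0],sy))[0]-uv),[.4]);return r.x[0],r.fun
E
python3 - <<'E'
from box import *
c=np.load("pics/w4.npy",allow_pickle=True).item()
print(theta(c,(280.4,216.8),-1))
for t in(.3,.4,.5):print(tab(t,-1),w2p(c,tab(t,-1)))
E
```

```text
(np.float64(0.28814683390243434), array([0.04222401, 0.00269028]))
[ 0.46256965 -0.06358061  0.06292042] [[280.44955605 216.68173303]]
[ 0.46522849 -0.06416033  0.06746036] [[280.51342822 215.14930384]]
[ 0.46831688 -0.06483371  0.07170595] [[280.58052978 212.66839962]]
```

```bash
python3 - <<'E'
from box import *
go(P(-24,-115,90),down(yaw))
E
python3 -m pendant '6 1 15 0 0 0;6 1 30 0 0 0;6 1 45 0 0 0;6 1 49 0 0 0;6 1 53 0 0 0;6 1 57 0 0 0;6 1 61 0 0 0;6 1 61 0 0 0'
```

```text
shift [ 6.2  0.9 48.4] turn [-0.01  0.08  0.08]
clock: 6.9
tool_pos: [0.4647, -0.0643, 0.0778]
orientation: [[0.977, -0.212, -0.0], [-0.212, -0.977, 0.0], [-0.0, -0.0, -1.0]]
force: [-0.3, -0.2, 0.8]
finger_gap: -0.0
grasp_force: 0.0
```

```bash
python3 -m pendant '0 0 2 0 0 0;0 0 4 0 0 0;0 0 6 0 0 0;0 0 8 0 0 0;0 0 8 0 0 0'
python3 -m pendant '0 0 2 0 0 0;0 0 4 0 0 0;0 0 6 0 0 0;0 0 6 0 0 0'
```

```text
clock: 7.52
tool_pos: [0.465, -0.0645, 0.0708]
orientation: [[0.977, -0.212, -0.0], [-0.212, -0.977, -0.0], [-0.0, 0.0, -1.0]]
force: [-2.9, 0.4, 7.7]
finger_gap: 0.0001
grasp_force: 3.4
clock: 8.02
tool_pos: [0.4648, -0.0643, 0.0637]
orientation: [[0.977, -0.212, 0.0], [-0.212, -0.977, 0.0], [0.0, -0.0, -1.0]]
force: [-0.3, -0.7, -0.3]
finger_gap: 0.0003
grasp_force: 0.0
```

```bash
python3 -m pendant '0 0 2 0 0 0;0 0 4 0 0 0;0 0 4 0 0 0'
python3 - <<'E'
from box import *
go(P(-24,-115,125),down(yaw)); go(P(-10,115,125),down(yaw))
E
```

```text
clock: 8.4
tool_pos: [0.465, -0.0644, 0.0607]
orientation: [[0.977, -0.212, -0.001], [-0.212, -0.977, 0.0], [-0.001, 0.0, -1.0]]
force: [-4.9, 1.1, 9.1]
finger_gap: -0.0002
grasp_force: 4.7
shift [ -0.9  -0.3 -64.3] turn [0.   0.04 0.09]
shift [  13.5 -230.2  -64.4] turn [0.   0.04 0.09]
```

```bash
python3 -m pendant '0 0 -40 0 0 0;0 0 -64 0 0 0;3 -50 -70 0 0 0;6 -110 -70 0 0 0;10 -170 -70 0 0 0;13 -230 -70 0 0 0;13 -230 -66 0 0 0;13 -230 -64 0 0 0;13 -230 -64 0 0 0;13 -230 -64 0 0 0'
python3 - <<'E'
from box import *
snap("wrist","w5"); go(P(-10,115,100),down(yaw))
E
```

```text
clock: 9.65
tool_pos: [0.5263, 0.1566, 0.124]
orientation: [[0.977, -0.214, 0.0], [-0.214, -0.977, -0.0], [0.0, 0.0, -1.0]]
force: [0.8, 0.5, -0.8]
finger_gap: 0.0001
grasp_force: 0.0
shift [ 0.3 -1.2 24.1] turn [-0.   -0.01 -0.02]
```

```bash
python3 -m pendant '1 -1 10 0 0 0;2 -1 20 0 0 0;2 -1 25 0 0 0;1 -1 28 0 0 0;0 -1 31 0 0 0;-2 -1 34 0 0 0;-4 -1 37 0 0 0;-6 -1 40 0 0 0'
python3 -m pendant '-2 0 3 0 0 0;-3 0 6 0 0 0;-4 0 9 0 0 0;-5 0 11 0 0 0;-5 0 11 0 0 0'
```

```text
clock: 10.7
tool_pos: [0.5204, 0.1599, 0.0837]
orientation: [[0.977, -0.212, -0.0], [-0.212, -0.977, -0.0], [-0.0, 0.0, -1.0]]
force: [-0.9, 0.6, -0.1]
finger_gap: 0.0004
grasp_force: 0.2
clock: 11.32
tool_pos: [0.516, 0.161, 0.0733]
orientation: [[0.977, -0.212, 0.001], [-0.212, -0.977, -0.0], [0.001, -0.0, -1.0]]
force: [0.2, -1.1, 3.0]
finger_gap: -0.0
grasp_force: 1.2
```

```bash
python3 -m pendant '-1 0 2 0 0 0;-2 0 4 0 0 0;-2 0 6 0 0 0;-2 0 8 0 0 0;-2 0 10 0 0 0;-2 0 12 0 0 0;-2 0 14 0 0 0;-2 0 14 0 0 0'
```

```text
clock: 12.32
tool_pos: [0.5137, 0.1616, 0.0604]
orientation: [[0.977, -0.211, -0.002], [-0.211, -0.977, -0.0], [-0.002, 0.001, -1.0]]
force: [-8.2, -0.9, 15.9]
finger_gap: -0.0002
grasp_force: 8.0
```

Run:
```python
from box import *
go([.456,.333,.20],down(-24.1+90))
```

```text
shift [ -92.9 -155.3 -139.5] turn [-4.000e-02  1.100e-01 -7.811e+01]
```

```bash
python3 -m pendant '0 0 -40 0 0 0;0 0 -80 0 0 0;-10 -30 -110 0 0 -10;-30 -60 -140 0 0 -20;-50 -90 -140 0 0 -30;-70 -120 -140 0 0 -40;-93 -155 -140 0 0 -50;-93 -155 -140 0 0 -60;-93 -155 -140 0 0 -70;-93 -155 -140 0 0 -78' -1; python3 -m pendant '0 0 0 0 0 0;0 0 0 0 0 0'
python3 - <<'E'
from box import *
go([.456,.333,.20],down(-24.1+90)); c,im=snap("wrist","w6");ct,it=snap("top","t6")
print(eyes.calibration("wrist")["extrinsics"].round(3))
P8=[[.456+dx,.333+dy,.02] for dx,dy in((0,0),)];print(w2p(c,P8))
o=np.zeros((600,800,3),np.uint8);o[:420,:560]=im
o[420:600,:360]=cv2.resize(it[195:255,165:285],(360,180),interpolation=cv2.INTER_CUBIC)
cv2.imwrite("pics/z4.png",o);print(bot.state()["qpos"])
E
```

```text
clock: 13.58
tool_pos: [0.4555, 0.3327, 0.1984]
orientation: [[0.406, 0.914, -0.0], [0.914, -0.406, -0.0], [-0.0, -0.0, -1.0]]
force: [0.0, -0.1, -1.0]
finger_gap: 0.0854
grasp_force: 0.0
clock: 13.82
tool_pos: [0.4557, 0.3325, 0.1987]
orientation: [[0.412, 0.911, -0.0], [0.911, -0.412, -0.0], [-0.0, -0.0, -1.0]]
force: [-0.7, -0.5, 0.3]
finger_gap: 0.0854
grasp_force: 0.0
shift [ 0.6  0.1 -1.3] turn [-0.01  0.01 -0.24]
[[ 0.912 -0.411  0.001 -0.279]
 [ 0.39   0.864 -0.319 -0.439]
 [ 0.131  0.291  0.948 -0.494]
 [ 0.     0.     0.     1.   ]]
[[278.33776567 180.45739906]]
[2.46071874e+01 5.31036072e+00 1.04213387e+02 2.41404202e-03
 7.04804527e+01 4.89105689e+01]
```

View pics/z4.png

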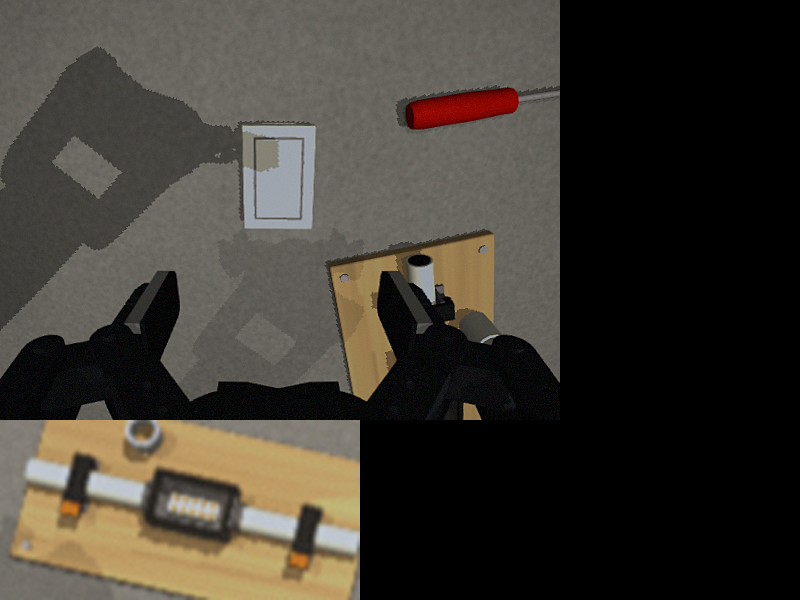

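Run:
```python
from fit import *
c=np.load("pics/w6.npy",allow_pickle=True).item();im=cv2.imread("pics/w6.png")
m=((im.min(2)>110)).astype(np.uint8);m[:, :220]=0;m[:,340:]=0;m[250:]=0;m[:100]=0
m=cv2.morphologyEx(m,cv2.MORPH_CLOSE,np.ones((9,9)))
k=max(cv2.findContours(m,0,2)[0],key=cv2.contourArea);r=cv2.boxPoints(cv2.minAreaRect(k));print(r)
print(cv2.approxPolyDP(k,4,True)[:,0].tolist())
uv=np.array([(315.5,126),(312,229),(245,228.5),(241,125)])
q,res=fitrect(c,uv,.064,.096,.02);print(q,np.degrees(q[2]),res)
yaw=np.degrees(q[2])+90
go([q[0],q[1],.06],down(yaw));go([q[0],q[1],.011],down(yaw))
```

```text
[[242. 123.]
 [315. 123.]
 [315. 229.]
 [242. 229.]]
[[242, 125], [244, 227], [311, 228], [315, 127]]
[ 0.45639575  0.33381475 -0.42578618] -24.395751152254988 [ 0.2 -0.5  0.2 -0.1 -0.7  0.3  0.2  0.4]
shift [1.400e+00 1.000e-01 1.388e+02] turn [-0.    0.    0.09]
shift [1.400e+00 1.000e-01 1.878e+02] turn [-0.    0.    0.09]
```

```bash
python3 -m pendant '1 0 50 0 0 0;1 0 100 0 0 0;1 0 139 0 0 0;1 0 160 0 0 0;1 0 175 0 0 0;1 0 184 0 0 0;1 0 187 0 0 0;1 0 187 0 0 0;1 0 187 0 0 0'
python3 -m pendant '0 0 0 0 0 0;0 0 0 0 0 0;0 0 0 0 0 0;0 0 0 0 0 0;0 0 0 0 0 0' 1
```

```text
clock: 15.05
tool_pos: [0.4566, 0.3338, 0.0127]
orientation: [[0.41, 0.912, 0.001], [0.912, -0.41, 0.001], [0.001, 0.001, -1.0]]
force: [1.0, -0.8, -0.2]
finger_gap: 0.0853
grasp_force: 0.0
clock: 15.68
tool_pos: [0.4568, 0.3339, 0.0128]
orientation: [[0.41, 0.912, 0.001], [0.912, -0.41, 0.001], [0.001, 0.001, -1.0]]
force: [1.2, -0.7, 5.5]
finger_gap: 0.0627
grasp_force: 66.4
```

```bash
python3 -m pendant '0 0 -30 0 0 0;0 0 -70 0 0 0;0 0 -107 0 0 0;0 0 -107 0 0 0'
python3 - <<'E'
from box import *
go(P(0,0,110),down(yaw+90))
E
```

```text
clock: 16.18
tool_pos: [0.4579, 0.3344, 0.122]
orientation: [[0.41, 0.912, 0.006], [0.912, -0.41, 0.003], [0.005, 0.004, -1.0]]
force: [-0.2, -0.2, -0.7]
finger_gap: 0.0628
grasp_force: 65.9
shift [-243.3  168.9   11.6] turn [  0.27  -0.24 -11.92]
```

```bash
python3 -m pendant '-40 28 0 0 0 0;-80 56 0 0 0 -3;-125 87 0 0 0 -6;-170 118 0 0 0 -9;-215 149 0 0 0 -12;-243 169 0 0 0 -12;-243 169 6 0 0 -12;-243 169 11 0 0 -12;-243 169 11 0 0 -12;-243 169 11 0 0 -12'
python3 - <<'E'
from box import *
go(P(0,0,110),down(yaw+90)); c,im=snap("wrist","w7");s=bot.state()
cv2.imwrite("pics/z5.png",cv2.resize(im[130:400,120:480],(800,600),interpolation=cv2.INTER_CUBIC))
Rt=s["orientation"];o=s["tool_pos"]
for x,y in((48,32),(48,-32),(-48,-32),(-48,32)):
  print((x,y),w2p(c,o+Rt@np.array([x,y,-7.2])/1e3).round(1), w2p(c,P(x*0+(-y*26.5/32),x*41/48,62)).round(1))
E
```

```text
clock: 17.42
tool_pos: [0.5102, 0.0434, 0.1077]
orientation: [[0.21, 0.978, -0.0], [0.978, -0.21, 0.0], [0.0, -0.0, -1.0]]
force: [-0.6, 0.2, -1.1]
finger_gap: 0.0625
grasp_force: 65.9
shift [ 0.3  1.9 -2.3] turn [-0.02 -0.    0.16]
(48, 32) [[368.2 187.5]] [[230.1 170.7]]
(48, -32) [[190.  187.4]] [[334.6 171. ]]
(-48, -32) [[208.6 389.9]] [[326.6 308.1]]
(-48, 32) [[348.8 390. ]] [[236.  307.9]]
```

View pics/z5.png

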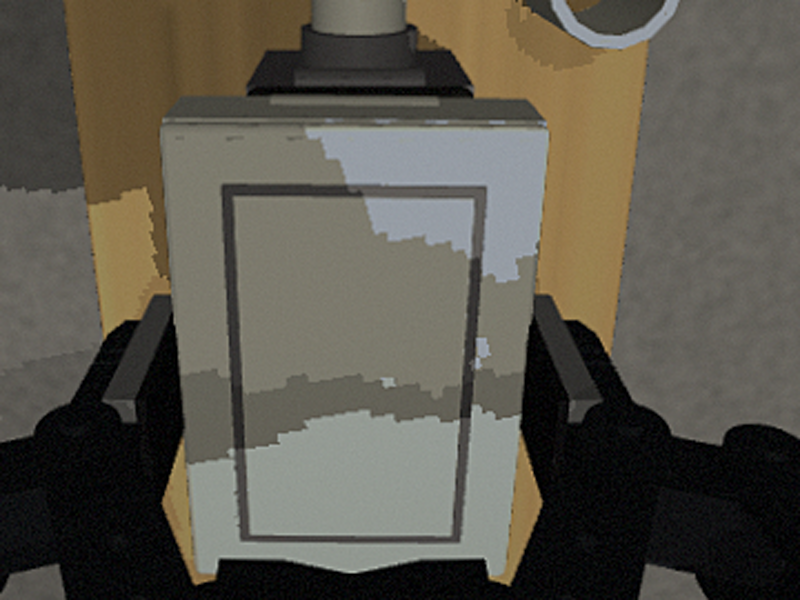

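```bash
python3 -m pendant '0 1.5 10 0 0 0;0 1.5 20 0 0 0;0 1.5 26 0 0 0;0 1.5 30 0 0 0;0 1.5 32 0 0 0;0 1.5 34 0 0 0;0 1.5 34 0 0 0;0 1.5 34 0 0 0'
```

```text
clock: 18.48
tool_pos: [0.5121, 0.0422, 0.0741]
orientation: [[0.212, 0.977, 0.0], [0.977, -0.212, -0.0], [0.0, 0.0, -1.0]]
force: [0.5, -0.4, 0.1]
finger_gap: 0.0626
grasp_force: 65.9
```

```bash
python3 -m pendant '0 0 2 0 0 0;0 0 4 0 0 0;0 0 4 0 0 0'
```

```text
clock: 18.85
tool_pos: [0.5122, 0.0423, 0.0704]
orientation: [[0.212, 0.977, 0.0], [0.977, -0.212, 0.0], [0.0, 0.0, -1.0]]
force: [-2.2, 0.9, 3.9]
finger_gap: 0.063
grasp_force: 66.5
```

```bash
python3 -m pendant '0.5 0 2 0 0 0;0.5 0 4 0 0 0;0.5 0 4 0 0 0'; python3 -m pendant '0 0 2 0 0 0;0 0 2 0 0 0'
```

```text
clock: 19.23
tool_pos: [0.5141, 0.0426, 0.0684]
orientation: [[0.212, 0.977, 0.004], [0.977, -0.212, -0.0], [0.001, 0.004, -1.0]]
force: [-3.1, 0.2, 14.3]
finger_gap: 0.0629
grasp_force: 67.6
clock: 19.48
tool_pos: [0.5143, 0.0427, 0.0671]
orientation: [[0.211, 0.978, 0.004], [0.978, -0.211, -0.0], [0.001, 0.004, -1.0]]
force: [-4.3, 0.6, 19.3]
finger_gap: 0.0627
grasp_force: 68.1
```

```bash
python3 -m pendant '0 -1 1 0 0 0;0 -1 2 0 0 0;0 -1 2 0 0 0'; python3 -m pendant '0 0 1 0 0 0;0 0 2 0 0 0;0 0 2 0 0 0'
```

```text
clock: 19.85
tool_pos: [0.514, 0.0429, 0.0643]
orientation: [[0.212, 0.977, 0.007], [0.977, -0.212, -0.0], [0.001, 0.007, -1.0]]
force: [2.7, 0.8, 5.3]
finger_gap: 0.0623
grasp_force: 66.6
clock: 20.23
tool_pos: [0.5102, 0.0432, 0.0591]
orientation: [[0.212, 0.977, -0.002], [0.977, -0.212, 0.0], [0.0, -0.002, -1.0]]
force: [2.2, 1.5, -1.8]
finger_gap: 0.0626
grasp_force: 65.8
```

```bash
python3 -m pendant '0 0 1 0 0 0;0 0 2 0 0 0;0 0 2 0 0 0'; python3 -m pendant '0 0 1 0 0 0;0 0 1 0 0 0;0 0 1 0 0 0'
```

```text
clock: 20.6
tool_pos: [0.5102, 0.0432, 0.0588]
orientation: [[0.211, 0.977, -0.003], [0.977, -0.211, 0.0], [-0.0, -0.003, -1.0]]
force: [-6.9, 1.5, 13.4]
finger_gap: 0.0622
grasp_force: 67.5
clock: 20.98
tool_pos: [0.5103, 0.0432, 0.0587]
orientation: [[0.211, 0.977, -0.004], [0.977, -0.211, 0.0], [-0.001, -0.004, -1.0]]
force: [-11.6, 1.9, 21.6]
finger_gap: 0.0625
grasp_force: 68.5
```

```bash
python3 -m pendant '0 -1 -0.5 0 0 0;0 -1 -0.5 0 0 0;0 -1 -0.5 0 0 0;0 -1 -0.5 0 0 0'
python3 - <<'E'
from box import *
c,im=snap("wrist","w8");ct,sc=snap("scene","s8")
print(bot.state()["force"])
o=np.zeros((600,800,3),np.uint8);o[:420,:560]=im
o[420:600,:360]=cv2.resize(sc[165:235,265:405],(360,180),interpolation=cv2.INTER_CUBIC)
cv2.imwrite("pics/z6.png",o)
E
```

```text
clock: 21.48
tool_pos: [0.5102, 0.0432, 0.0587]
orientation: [[0.211, 0.977, -0.001], [0.977, -0.211, -0.0], [-0.0, -0.001, -1.0]]
force: [-5.3, 1.1, 12.4]
finger_gap: 0.0631
grasp_force: 67.5
[-5.16798116  2.36990666 13.16629019]
```

View pics/z6.png

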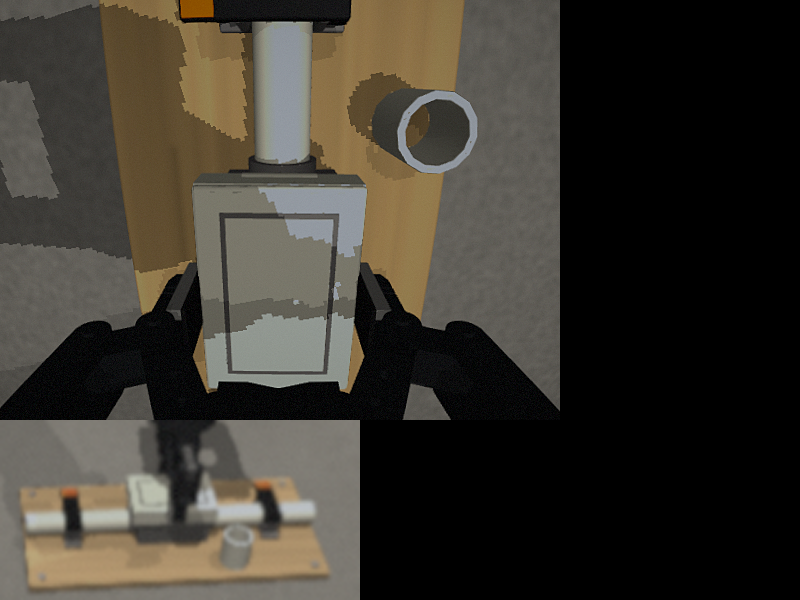

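```bash
python3 -m pendant '0 -0.5 0.4 0 0 0;0 -0.5 0.4 0 0 0;0 -0.5 0.4 0 0 0;0 -0.5 0.4 0 0 0;0 -0.5 0.4 0 0 0'; python3 -m pendant '0 0 0 0 0 0;0 0 0 0 0 0;0 0 0 0 0 0;0 0 0 0 0 0'
```

```text
clock: 22.2
tool_pos: [0.5102, 0.0432, 0.0587]
orientation: [[0.212, 0.977, 0.0], [0.977, -0.212, -0.0], [-0.0, 0.0, -1.0]]
force: [-3.8, 1.5, 14.1]
finger_gap: 0.0623
grasp_force: 67.7
clock: 22.7
tool_pos: [0.5102, 0.0432, 0.0587]
orientation: [[0.212, 0.977, 0.0], [0.977, -0.212, -0.0], [-0.0, 0.0, -1.0]]
force: [-4.2, 1.9, 12.9]
finger_gap: 0.063
grasp_force: 67.7
```

```bash
python3 -m pendant '0 0 0.25 0 0 0;0 0 0.25 0 0 0;0 0 0.25 0 0 0;0 0 0.25 0 0 0'
python3 - <<'E'
from rig import bot,eyes,workorder
f=[]
for i in range(6): eyes.camera("top"); f.append(bot.state()["force"][2])
print(f)
E
```

```text
clock: 23.2
tool_pos: [0.5102, 0.0432, 0.0587]
orientation: [[0.211, 0.977, -0.0], [0.977, -0.211, -0.0], [-0.0, 0.0, -1.0]]
force: [-5.4, 1.7, 16.3]
finger_gap: 0.0626
grasp_force: 68.0
[np.float64(16.993985024819114), np.float64(16.658195018248176), np.float64(17.087026244706568), np.float64(16.704123280080573), np.float64(16.021545164009034), np.float64(16.677076397648285)]
```

```bash
python3 -m pendant '0 0 -0.2 0 0 0;0 0 -0.2 0 0 0;0 0 -0.2 0 0 0;0 0 -0.2 0 0 0'
python3 - <<'E'
from rig import bot,eyes,workorder
import numpy as np
f=[]
for i in range(6): eyes.camera("top"); f.append(bot.state()["force"][2])
m=np.mean(f);print(m)
if 13.5<m<16.3: print(workorder.finish_job())
E
```

```text
clock: 24.0
tool_pos: [0.5102, 0.0432, 0.0587]
orientation: [[0.212, 0.977, 0.0], [0.977, -0.212, -0.0], [-0.0, 0.0, -1.0]]
force: [-5.2, 1.7, 14.8]
finger_gap: 0.0625
grasp_force: 67.6
14.347610819906748
the job is handed in; nothing more can be done
None
```

Job handed in at about 24 s: both clips pressed shut, then the cover pressed down flat on the box and held there with a push of about 14–15 N; on the first try at the right clip the fingers slipped off its free end and jammed against it at about 37 N, so I backed off and pressed again.

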